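Clamp a seal stone in the carving vise

ROBOT

A 7-joint arm with a two-finger parallel gripper is mounted at the origin on the work surface. World frame = base frame: x ahead of the robot, y to its left, z up, the work surface at z = 0. Lengths are in m, angles in rad, forces in N, time in s.
With the tool pointing down it reaches from about 0.4 to 0.875 m from the base axis. Payload 19.3 kg.
Tool frame: the origin (TCP) lies on the centre line of the jaws, within the pads' length; the fingertips stand 25 mm ahead of it and the grasp point (between the pads) lies 6 mm ahead of it; z points along the fingers, y is the line along which they close (so a half turn about z gives the same grasp; the last joint's range is limited). The gripper opens to 85 mm and grips with 20 to 120 N. Pads are 22 mm wide; open, the fingers measure 114 mm over their backs; the gripper's body (76 mm by 85 mm) begins 54 mm behind the grasp point. The pads swing forward as they close: fully open they stand 13 mm farther back than shut.
Start: joints at [1.246, 0.521, -0.036, 1.599, 0.021, 1.021, -0.113], TCP at [0.158, -0.605, 0.256] pointing down, gripper open.
Joint ranges: [-2.91, 2.91], [-0.3, 2.13], [-1.5, 1.42], [0.17, 2.43], [-1.26, 4.41], [0.16, 1.93], [-2.52, 2.52]. Speed limits (rad/s): [1.89, 1.89, 2.39, 2.39, 3.01, 3.01, 3.01].

INTERFACE

Orientations are given as [roll, pitch, yaw] about the fixed x, y, z axes, in that order (R = Rz(yaw) Ry(pitch) Rx(roll)).
In Python, from cell import arm gives the robot as it stands. The module is installed in compiled form; this text tells all that it offers.
- The arm moves only by the tool jog_arm, never from a script. Its arguments are lists of equal length, an entry for each row: "travel": the shift along the tool's x, y, z in m, a list of three; "delta_rot": the turn, a rotation vector about the tool's x, y, z in degrees, a list of three. A call has 1 to 12 rows; each row shifts and turns the commanded pose from where the row before left it, along the tool's axes as they then stand; what a row does not reach is not made up. A row lasts 1/12 s, in which the tool goes at most 41.7 mm and 7.16 degrees, less where a joint would pass 70% of its speed; a pose out of reach is approached as far as the arm can. A call is refused whole if a number of a shift passes 0.0417 or a number of a turn 7.16, either way. A call with a gripper value outside its range is refused whole. "claw" is the opening, from 0 (shut) to 1 (fully open), set as the call begins (left out, the last holds). The fingers move at their own pace and stop on an object; "force" is the grip in N (left out, the last holds). Time passes only in rows, so rows that do not move let the fingers close. It gives the time, the measured TCP pose, the force, the opening and the grip force at its end, in the units of the state.
- arm.state(): the state, without advancing time (a new reading comes with each control period).
- arm.snapshot(name): name is "scene" or "side" or "wrist"; returns a dict with "frame" (384x512x3 uint8, blue, green, red), "mtx" (3x3 intrinsics, pixels), "R" (3x3) and "t" (3): a world point X has camera coordinates R X + t. Camera axes: x right, y down, z forward; pixel columns grow to the right and rows downward; lengths in m; the calibration is good to about 2 mm. A picture is of the moment at which its call begins. There is no depth.
- arm.finish_job(): hands the job in; it is judged then, once.
The state is a dict: "time_s": time; "joint_pos": joint angles; "joint_velocities": joint speeds; "joint_efforts": joint torques, N m; "ee_pos": TCP position; "orientation": TCP orientation; "wrist_force": force on the tool from outside, world axes, zero at the start; "moment": the same for the moment, N m; "opening": opening from 0.0 (shut) to 1.0 (fully open); "finger_force": force on a finger pad.
Only numpy, scipy, OpenCV 4.12 (cv2) and the standard library are available. Lean on these libraries where they do the work, as an engineer would, in place of code of your own. Each camera call takes 0.05 s, during which the arm holds its last target. There are 200 camera calls.

TASK

Stand the large square-cut seal stone upright on the bed of the carving vise, between the jaws with its narrow way (38 mm) across them, and let go of it. Then turn the crank clockwise (seen from the handle's end) until the stone is firmly clamped between both jaws and the handle goes stiff, but do not force it or the stone will crack, and let go of the handle. Leave the other things on the desk where they are.

Things in the scene. Friction and masses are not known exactly. Their poses are not given: they have to be found in the camera images.
- stone: The workpiece: the largest of three plain stones, a block 38 (its x) x 50 (its y) x 95 mm (its z), standing upright, 0.33 to 0.61 kg. Origin at the centre of its underside.
- vise: Fixed grey iron bench vise, foot 210 x 120 mm. Origin on the desk under the jaws; its x is level, along the screw, from the crank end to the rear jaw; z up. The screw axis is at y 0, 95 mm above the desk. The jaws are 100 mm wide in y and 52 mm tall (tops 122 mm above the desk). The screw housing fills x -95 to -72, y -50 to 50 mm, up to the palm rest.
- bed (a point): Point on the flat bed the stone is to stand on, between the jaws: vise x 0, y 0, 70 mm above the desk. The bed is 90 mm wide (vise y -45 to 45).
- palm_rest (a point): Middle of the outer lower edge of the palm rest, a wooden board 158 to 172 mm above the desk, vise x -144 to -67, y -60 to 60 mm. It overhangs the crank and the inner part of its handle: a vertical gripper strikes it, so to hold the handle lean the tool about 35 degrees, its wrist outwards (to the vise's -x).
- jaw: Moving jaw, its steel face plate on stiff springs (they give 1 to 2 mm), on the crank's side. Origin at the foot of its clamping face, middle of its width, 70 mm above the desk; its x is the vise's x. It slides to +x, about 4 mm per radian of the crank.
- rear_jaw: Rear jaw, locked in a different place each time; its clamping face looks to the vise's -x. Origin at the foot of that face, middle of its width, 70 mm above the desk. The gap between the two jaw origins is 54 to 70 mm at the start.
- crank (a joint): Crank angle (rad), growing clockwise seen from the handle's end, which closes the jaw. At 0 the handle is straight above the screw axis; at angle a it is at vise y = -45 sin a, z = 95 + 45 cos a mm. Over two turns possible; stays where left. Turning freely takes about 3 N at the handle, a firm clamp 6 to 11 N; beyond about 15 N the stone cracks.
- handle (a point): Where to hold the crank: on the axis of its handle, 52 mm out from the inner end, vise x -164 mm. The handle is a wooden sleeve, 22 mm in diameter, 75 mm long (vise x -112 to -187 mm), parallel to the screw, 45 mm off its axis, pointing away from the jaws. It spins freely on its pin, so the tool can keep one orientation while going round.
- slim_stone: Bystander: smaller stone 25 x 25 x 70 mm, standing. Origin at its underside.
- round_stone: Bystander: round stone, 38 mm in diameter, 62 mm tall, standing. Origin at its underside.
- ink_box: Bystander: round white ceramic ink paste box, 82 mm in diameter, 34 mm tall. Origin at its underside.
- jar: Bystander: glass jar with a brown lid, 72 mm in diameter, 110 mm tall. Origin at its underside.
- pen_can: Bystander: metal can, 74 mm in diameter, 100 mm tall, with pens up to 180 mm. Origin at its underside.
- brush: Bystander: small wooden brush lying on the desk.

How it is judged:
On the way, in this order (a step that is already met when the one before it is completed fails the run):
1. the stone stands on the vise bed between the jaws, let go, not yet clamped (x of stone in the frame of vise between -0.035 and 0.04 m and y of stone in the frame of vise between -0.03 and 0.03 m and z of stone in the frame of vise between 0.066 and 0.0745 m and angle between stone's own z axis and vertical below 0.08 rad and angle between the x axis of stone and the x axis of vise, either way round below 0.14 rad and contact force between the fingers and stone below 0.5 N and contact force between jaw and stone below 10 N), for 0.3 s.
2. the jaws clamp the stone with more than 25 N (contact force between jaw and stone above 25 N and contact force between rear_jaw and stone above 20 N), for 0.2 s.
At the end, for the whole second after the job is handed in: The stone stands upright (0.08 rad) on the vise bed, square to the jaws (0.14 rad), within 30 mm of the middle of their width, at rest, clamped with more than 20 N by the moving jaw against the rear jaw (more than 15 N); the handle is released (x of stone in the frame of vise between -0.035 and 0.04 m and y of stone in the frame of vise between -0.03 and 0.03 m and z of stone in the frame of vise between 0.066 and 0.0745 m and angle between stone's own z axis and vertical below 0.08 rad and angle between the x axis of stone and the x axis of vise, either way round below 0.14 rad and contact force between jaw and stone above 20 N and contact force between rear_jaw and stone above 15 N and linear speed of stone below 0.01 m/s); the robot touches nothing.
It fails at once if the stone cracked: moving jaw pressed it with more than 150 N (contact force between jaw and stone above 150 N).
It fails at once if another thing on the desk was moved more than 30 mm (distance of any of slim_stone, round_stone, ink_box, jar, pen_can, brush from where it was at the start of the episode above 0.03 m).
It also fails if it takes over 72 s, if anything falls off the work surface, if the arm or the gripper's body presses on something with over 40 N, if the wrist force passes 120 N, or if a joint passes its speed limit or range.

## Working session

There is one attempt and no reset: what is moved stays moved. The work goes in short steps, Python scripts to look and compute and a tool call to move; the robot and the scene stay as the last step left them, time stands still between calls to the robot, and variables do not carry over. Pictures are saved under pics/ and viewed, at most 10 in all, crops included, and the job is handed in when it is done.

Besides the shell and the picture viewer there is one more tool, called after "Request:" as name(argument=value, ...), one argument or row to a line, values as JSON. jog_arm: Moves the arm, as the interface text tells. Its arguments: {"type":"object","properties":{"travel":{"type":"array","items":{"type":"array","items":{"type":"number"}}},"delta_rot":{"type":"array","items":{"type":"array","items":{"type":"number"}}},"claw":{"type":"number"},"force":{"type":"number"}},"required":["travel","delta_rot"]}

```bash
mkdir -p pics; ls
python3 - <<'E'
from cell import arm
import cv2,numpy as np
print(arm.state())
for n in("scene","side"):
    s=arm.snapshot(n);cv2.imwrite(f"pics/{n}0.png",s["frame"])
    np.savez(f"pics/{n}0.npz",**s)
    print(n,s["mtx"].round(1).tolist(),s["R"].round(3).tolist(),s["t"].round(3).tolist(),(-s["R"].T@s["t"]).round(3))
a=cv2.imread("pics/scene0.png");b=cv2.imread("pics/side0.png")
E
```

```text
pics
{'time_s': 0.0, 'joint_pos': array([ 1.24577176,  0.52199652, -0.03630013,  1.59997449,  0.02117332,
        1.02108785, -0.11280809]), 'joint_velocities': array([ 0.00137928, -0.00098834, -0.00086166,  0.00035038,  0.00131285,
       -0.00028359, -0.00062498]), 'joint_efforts': array([-9.36974538e-04, -9.27117562e+01,  1.97936855e+00, -3.69931912e+01,
        1.78455468e-02,  8.22721340e-03, -1.13671445e-04]), 'ee_pos': array([ 0.15743346, -0.60454696,  0.25574892]), 'orientation': array([-3.14051249e+00,  6.69935269e-05,  2.54768341e-01]), 'wrist_force': array([-0.31211056,  1.30956553, -0.26407325]), 'moment': array([ 0.02111565,  0.04285414, -0.00306225]), 'finger_force': 0.0, 'opening': 1.0000491520877952}
scene [[468.5, 0.0, 251.3], [0.0, 468.5, 191.4], [0.0, 0.0, 1.0]] [[0.686, 0.728, -0.013], [0.545, -0.525, -0.653], [-0.482, 0.441, -0.757]] [-0.377, -0.231, 1.679] [ 1.193 -0.587  1.115]
side [[466.9, 0.0, 262.9], [0.0, 466.9, 198.3], [0.0, 0.0, 1.0]] [[-0.884, -0.467, -0.017], [-0.245, 0.495, -0.834], [0.398, -0.733, -0.552]] [0.49, 0.243, 1.54] [-0.119  1.236  1.061]
```

View pics/scene0.png

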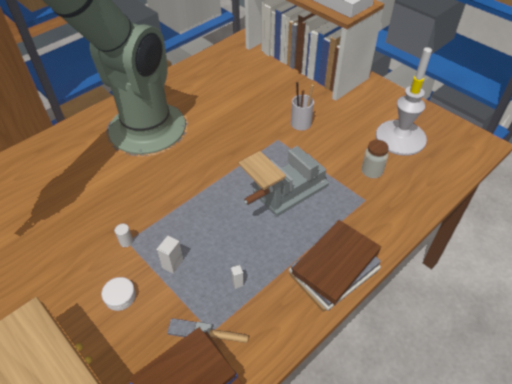

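View pics/side0.png

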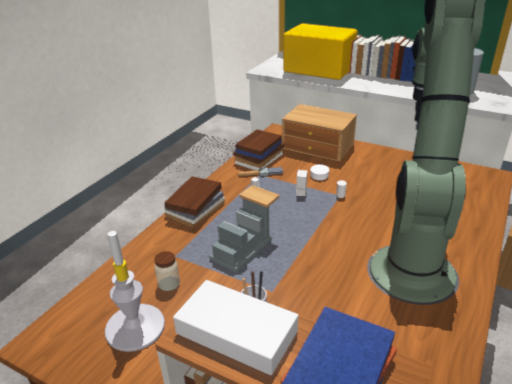

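The scene view shows the large stone at about (170,255), vise at (285,180) with its handle at (257,196), slim stone (237,276), round stone (123,235) and ink box (118,294). The side view shows the stone at (301,184) and the vise at (243,232). I'll enlarge both.

Run:
```python
import cv2,numpy as np
a=cv2.imread("pics/scene0.png");b=cv2.imread("pics/side0.png")
def cr(im,x,y,w,h,k): return cv2.resize(im[y:y+h,x:x+w],None,fx=k,fy=k,interpolation=cv2.INTER_CUBIC)
# scene: vise 235..335,140..215 x4 ; stone 150..190,228..278 x8
c1=cr(a,235,140,100,75,4); c2=cr(a,145,226,50,50,6)
d1=cr(b,205,180,80,96,4); d2=cr(b,285,163,40,40,6)
out=np.zeros((600,800,3),np.uint8)
out[:300,:400]=c1; out[300:600,:300]=c2; out[:384,400:720]=d1; out[384:600,400:640]=d2[:216]
cv2.imwrite("pics/crop0.png",out)
```

```text
(no output)
```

View pics/crop0.png

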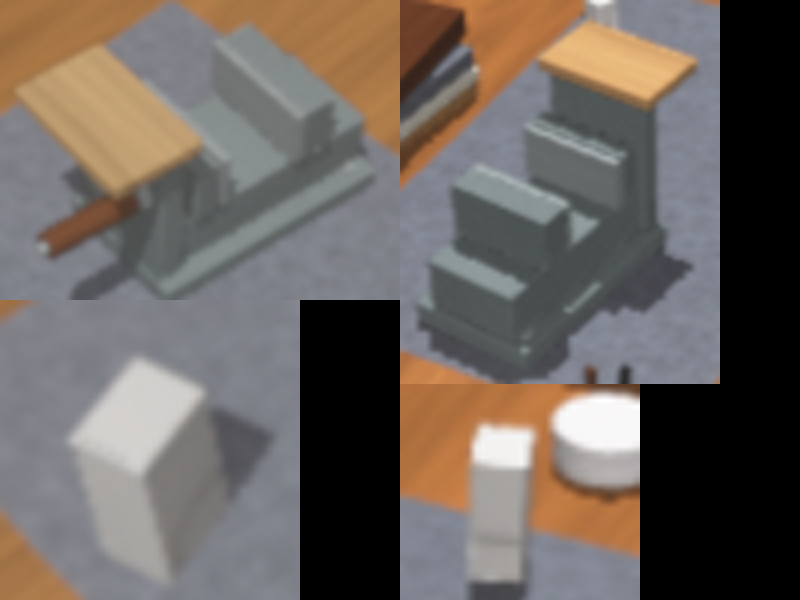

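The crop gives the corners of the palm rest (scene crop (15,92),(103,45),(203,148),(118,193)), the stone's top and jaw tops. I'll cast these onto planes.

```bash
cat > h.py <<'E'
import numpy as np,cv2
def cast(s,uv,z):
    uv=np.atleast_2d(np.array(uv,float)); d=np.c_[uv,np.ones(len(uv))]@np.linalg.inv(s["mtx"]).T@s["R"]
    c=-s["R"].T@s["t"]; return (c+d*((z-c[2])/d[:,2])[:,None])[:,:2]
def proj(s,X):
    p=(np.atleast_2d(X)@s["R"].T+s["t"])@s["mtx"].T; return p[:,:2]/p[:,2:]
def full(c,k,off,o=(0,0)): return (np.array(c,float)-o+.5)/k-.5+off
E
python3 - <<'E'
from h import *
S=np.load("pics/scene0.npz");D=np.load("pics/side0.npz")
A=lambda c:full(c,4,(235,140)); B=lambda c:full(c,6,(145,226),(0,300))
C=lambda c:full(c,4,(205,180),(400,0)); E=lambda c:full(c,6,(285,163),(400,384))
def show(n,p): p=p*1000;print(n,p.round(0).tolist(),"mean",p.mean(0).round(1),"edges",[(np.hypot(*e).round(0),np.degrees(np.arctan2(e[1],e[0])).round(1)) for e in np.roll(p,-1,0)-p],"")
show("palmS",cast(S,A([(15,92),(103,45),(203,148),(118,187)]),.172))
show("palmD",cast(D,C([(587,22),(697,64),(650,103),(540,62)]),.172))
show("stoneS",cast(S,B([(138,357),(207,393),(145,474),(68,438)]),.095))
show("stoneD",cast(D,E([(481,425),(536,428),(530,468),(472,465)]),.095))
show("rearS front top",cast(S,A([(214,42),(305,112)]),.122))
show("rear back S",cast(S,A([(246,25),(334,97)]),.122))
show("rearD top",cast(D,C([(480,165),(570,208),(545,228),(453,186)]),.122))
show("movS face",cast(S,A([(145,82),(232,160)]),.122))
show("movD top face/back",cast(D,C([(527,122),(625,165),(629,152),(535,115)]),.122))
show("tipS",cast(S,A([(44,248)]),.1))
for z in(.05,.07,.09,.11,.13,.14): print(z,cast(S,A([(44,248)]),z))
for n,img,s in(("S","pics/scene0.png",S),):
  pass
# bystanders footprints at base centre
show("slim",cast(S,[(238,278)],.035)); show("round",cast(S,[(123,235)],.031)); show("ink",cast(S,[(118,294)],.017))
E
```

```text
palmS [[490.0, 9.0], [499.0, 86.0], [619.0, 65.0], [604.0, -1.0]] mean [552.9  39.8] edges [(np.float64(78.0), np.float64(83.3)), (np.float64(121.0), np.float64(-9.8)), (np.float64(68.0), np.float64(-102.6)), (np.float64(114.0), np.float64(174.9))] 
palmD [[599.0, -1.0], [479.0, 17.0], [488.0, 88.0], [604.0, 75.0]] mean [542.5  44.7] edges [(np.float64(121.0), np.float64(171.4)), (np.float64(72.0), np.float64(82.8)), (np.float64(116.0), np.float64(-6.7)), (np.float64(76.0), np.float64(-93.6))] 
stoneS [[501.0, -260.0], [538.0, -250.0], [553.0, -295.0], [515.0, -308.0]] mean [ 526.4 -278. ] edges [(np.float64(38.0), np.float64(15.7)), (np.float64(48.0), np.float64(-71.5)), (np.float64(40.0), np.float64(-161.1)), (np.float64(50.0), np.float64(105.9))] 
stoneD [[547.0, -301.0], [512.0, -314.0], [494.0, -263.0], [531.0, -249.0]] mean [ 521.2 -281.6] edges [(np.float64(38.0), np.float64(-160.1)), (np.float64(54.0), np.float64(109.1)), (np.float64(39.0), np.float64(20.4)), (np.float64(54.0), np.float64(-72.1))] 
rearS front top [[518.0, 184.0], [615.0, 179.0]] mean [566.7 181.8] edges [(np
[... 737 characters left out ...]
p.float64(109.0), np.float64(170.5)), (np.float64(19.0), np.float64(-72.3)), (np.float64(101.0), np.float64(-6.9)), (np.float64(12.0), np.float64(86.1))] 
tipS [[564.0, -34.0]] mean [563.6 -33.7] edges [(np.float64(0.0), np.float64(0.0))] 
0.05 [[ 0.53257952 -0.00647239]]
0.07 [[ 0.54498559 -0.01738164]]
0.09 [[ 0.55739166 -0.02829089]]
0.11 [[ 0.56979772 -0.03920014]]
0.13 [[ 0.58220379 -0.05010939]]
0.14 [[ 0.58840683 -0.05556401]]
slim [[700.0, -190.0]] mean [ 700.1 -189.7] edges [(np.float64(0.0), np.float64(0.0))] 
round [[369.0, -331.0]] mean [ 369.2 -330.8] edges [(np.float64(0.0), np.float64(0.0))] 
ink [[510.0, -442.0]] mean [ 510.1 -441.9] edges [(np.float64(0.0), np.float64(0.0))]
```

Request:
jog_arm(
  travel=[
    [0.0312, -0.0158, 0],
    [0.0312, -0.0158, 0],
    [0.0312, -0.0158, 0],
    [0.0312, -0.0158, 0],
    [0.0312, -0.0158, 0],
    [0.0312, -0.0158, 0],
    [0.0312, -0.0158, 0],
    [0.0312, -0.0158, 0],
    [0.0312, -0.0158, 0],
    [0.0312, -0.0158, 0],
    [0.0312, -0.0158, 0],
    [0.0312, -0.0158, 0],
  ],
  delta_rot=[
    [0, 0, 0],
    [0, 0, 0],
    [0, 0, 0],
    [0, 0, 0],
    [0, 0, 0],
    [0, 0, 0],
    [0, 0, 0],
    [0, 0, 0],
    [0, 0, 0],
    [0, 0, 0],
    [0, 0, 0],
    [0, 0, 0],
  ],
  claw=1,
)

```text
time_s: 1.1
ee_pos: [0.473, -0.3256, 0.2561]
orientation: [-3.141, 0.0, 0.255]
wrist_force: [-0.3, 0.4, 0.5]
opening: 0.996
finger_force: 0.0
```

Request:
jog_arm(
  travel=[
    [0.0312, -0.0158, 0],
    [0.0312, -0.0158, 0],
    [0, 0, 0],
    [0, 0, 0],
  ],
  delta_rot=[
    [0, 0, -1.5],
    [0, 0, -1.5],
    [0, 0, 0],
    [0, 0, 0],
  ],
)

```text
time_s: 1.43
ee_pos: [0.5249, -0.2781, 0.2557]
orientation: [-3.141, 0.0, 0.311]
wrist_force: [-0.4, -0.4, 0.3]
opening: 1.002
finger_force: 0.0
```

Run:
```python
from h import *
from cell import arm
st=arm.state();print(st["time_s"],st["ee_pos"].round(4),np.degrees(st["orientation"]).round(2))
s=arm.snapshot("wrist");np.savez("pics/w1.npz",**s);cv2.imwrite("pics/w1.png",s["frame"])
print(s["R"].round(3).tolist(),(-s["R"].T@s["t"]).round(3))
g=s["frame"];hsv=cv2.cvtColor(g,cv2.COLOR_BGR2HSV)
m=((hsv[...,1]<25)&(hsv[...,2]>175)).astype(np.uint8)
m=cv2.morphologyEx(m,cv2.MORPH_OPEN,np.ones((5,5)))
for c in cv2.findContours(m,0,2)[0]:
    if cv2.contourArea(c)>300:
        r=cv2.minAreaRect(c);b=cv2.boxPoints(r);print(cv2.contourArea(c),b.round(1).tolist()); p=cast(s,b,.095)*1000;print(p.round(1).tolist(),p.mean(0))
```

```text
1.4333 [ 0.5249 -0.2781  0.2557] [-1.7994e+02  1.0000e-02  1.7800e+01]
[[0.306, -0.952, 0.0], [-0.919, -0.296, 0.26], [-0.247, -0.08, -0.966]] [ 0.587 -0.26   0.373]
607.0 [[243.0, 299.0], [272.0, 299.0], [272.0, 325.0], [243.0, 325.0]]
[[402.8, -305.8], [412.1, -334.8], [381.7, -345.1], [372.2, -315.3]] [ 392.20682943 -325.25891607]
2877.5 [[340.8999938964844, 234.39999389648438], [364.0, 181.89999389648438], [422.5, 207.60000610351562], [399.3999938964844, 260.20001220703125]]
[[502.1, -376.3], [558.2, -377.0], [552.0, -440.8], [494.2, -443.2]] [ 526.60622387 -409.35017546]
1766.0 [[230.0, 167.0], [282.0, 167.0], [282.0, 206.0], [230.0, 206.0]]
[[533.1, -252.7], [548.0, -298.8], [512.1, -311.2], [496.7, -263.6]] [ 522.4715438  -281.57872075]
565.5 [[364.0, 0.0], [401.0, 0.0], [401.0, 21.0], [364.0, 21.0]]
[[698.0, -317.2], [707.2, -345.8], [693.2, -352.3], [683.9, -323.2]] [ 695.5555673  -334.61079351]
```

View pics/w1.png

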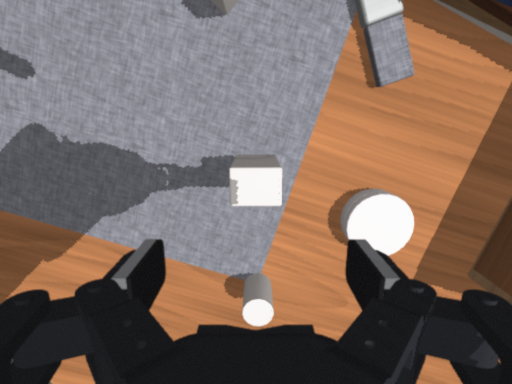

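The wrist view shows the stone's top square to the tool at (230–282, 167–206), midway between the fingers, so the yaw is right. Now the descent and grip.

Request:
jog_arm(
  travel=[
    [-0.0034, 0.0026, 0.015],
    [0, 0, 0.03],
    [0, 0, 0.03],
    [0, 0, 0.03],
    [0, 0, 0.03],
    [0, 0, 0.03],
    [0, 0, 0.02],
    [0, 0, 0],
  ],
  delta_rot=[
    [0, 0, 0],
    [0, 0, 0],
    [0, 0, 0],
    [0, 0, 0],
    [0, 0, 0],
    [0, 0, 0],
    [0, 0, 0],
    [0, 0, 0],
  ],
)

```text
time_s: 2.15
ee_pos: [0.5185, -0.2838, 0.0675]
orientation: [-3.138, 0.005, 0.305]
wrist_force: [-0.4, 0.8, 0.8]
opening: 0.998
finger_force: 0.0
```

Request:
jog_arm(
  travel=[
    [0, 0, 0],
    [0, 0, 0],
    [0, 0, 0],
    [0, 0, 0],
    [0, 0, 0],
    [0, 0, 0],
    [0, 0, 0],
    [0, 0, 0],
  ],
  delta_rot=[
    [0, 0, 0],
    [0, 0, 0],
    [0, 0, 0],
    [0, 0, 0],
    [0, 0, 0],
    [0, 0, 0],
    [0, 0, 0],
    [0, 0, 0],
  ],
  claw=0,
  force=50,
)

```text
time_s: 2.82
ee_pos: [0.5219, -0.2838, 0.0731]
orientation: [3.14, -0.002, 0.307]
wrist_force: [-1.9, 2.0, 6.8]
opening: 0.587
finger_force: 55.8
```

Request:
jog_arm(
  travel=[
    [0, 0, -0.01],
    [0, 0, -0.03],
    [0, 0, -0.03],
    [0, 0, -0.03],
    [0, 0, -0.03],
    [0, 0, -0.03],
    [0, 0, -0.03],
    [0, 0, -0.01],
    [0, 0, 0],
  ],
  delta_rot=[
    [0, 0, 0],
    [0, 0, 0],
    [0, 0, 0],
    [0, 0, 0],
    [0, 0, 0],
    [0, 0, 0],
    [0, 0, 0],
    [0, 0, 0],
    [0, 0, 0],
  ],
)

```text
time_s: 3.57
ee_pos: [0.5221, -0.284, 0.2745]
orientation: [3.138, -0.004, 0.307]
wrist_force: [0.3, -0.3, -6.0]
opening: 0.577
finger_force: 55.7
```

Request:
jog_arm(
  travel=[
    [0.0138, -0.0331, -0.003],
    [0.0138, -0.0331, -0.003],
    [0.0138, -0.0331, -0.003],
    [0.0138, -0.0331, -0.003],
    [0.0138, -0.0331, -0.003],
    [0.0138, -0.0331, -0.003],
    [0.0138, -0.0331, -0.003],
    [0.0138, -0.0331, -0.003],
    [0.0138, -0.0331, -0.003],
    [0.0138, -0.0331, -0.003],
    [0.0138, -0.0331, -0.003],
    [0.0138, -0.0331, 0],
  ],
  delta_rot=[
    [0, 0, 0],
    [0, 0, 0],
    [0, 0, 0],
    [0, 0, 0],
    [0, 0, 0],
    [0, 0, 0],
    [0, 0, 0],
    [0, 0, 0],
    [0, 0, 0],
    [0, 0, 0],
    [0, 0, 0],
    [0, 0, 0],
  ],
)

```text
time_s: 4.57
ee_pos: [0.5586, 0.1467, 0.3031]
orientation: [3.142, 0.001, 0.307]
wrist_force: [0.4, 0.3, -5.6]
opening: 0.58
finger_force: 57.7
```

Request:
jog_arm(
  travel=[
    [0, 0, 0],
    [0, 0, 0],
    [0, 0, 0],
    [0, 0, 0],
    [0, 0, 0],
    [0, 0, 0],
    [0, 0, 0],
    [0, 0, 0],
    [0, 0, 0],
    [0, 0, 0],
    [0, 0, 0],
  ],
  delta_rot=[
    [0, 0, -6.5],
    [0, 0, -6.5],
    [0, 0, -6.5],
    [0, 0, -6.5],
    [0, 0, -6.5],
    [0, 0, -6.5],
    [0, 0, -6.5],
    [0, 0, -6.5],
    [0, 0, -6.5],
    [0, 0, -6.5],
    [0, 0, 0],
  ],
)

```text
time_s: 5.48
ee_pos: [0.5585, 0.1448, 0.3025]
orientation: [-3.139, 0.001, 1.447]
wrist_force: [-0.8, -0.4, -4.7]
opening: 0.577
finger_force: 58.0
```

Run:
```python
from h import *
from cell import arm
st=arm.state();print(st["time_s"],st["ee_pos"].round(4),np.degrees(st["orientation"]).round(2),st["joint_pos"].round(2))
s=arm.snapshot("wrist");np.savez("pics/w2.npz",**s);cv2.imwrite("pics/w2.png",cv2.resize(s["frame"],None,fx=1.5,fy=1.5,interpolation=cv2.INTER_CUBIC))
```

```text
5.4833 [0.5585 0.1448 0.3025] [-1.7986e+02  3.0000e-02  8.2930e+01] [ 0.03  0.44 -0.54  1.65  0.24  1.12 -0.7 ]
```

View pics/w2.png

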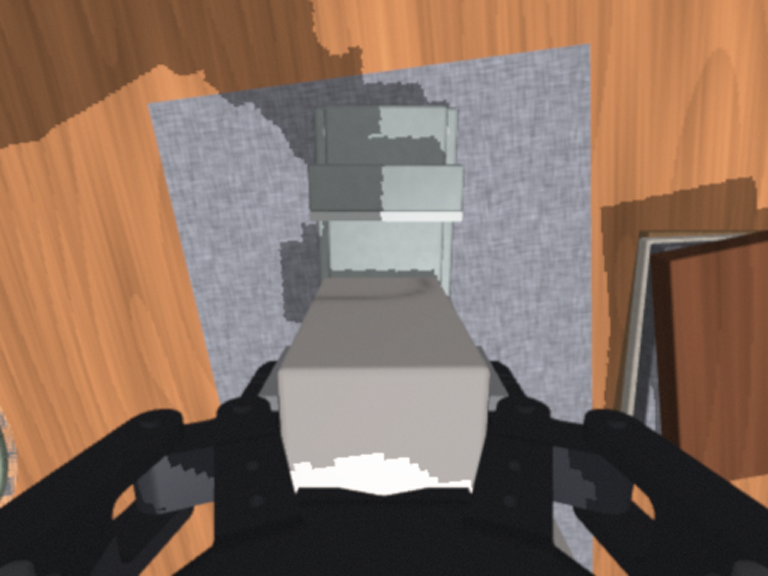

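The rear jaw's edge at (310–462, 213–221) is parallel to the stone, so the yaw matches. I'll locate the jaw relative to the TCP.

Run:
```python
from h import *
s=np.load("pics/w2.npz")
T=np.array([.5585,.1448]);y=np.radians(82.9);X=np.array([np.cos(y),np.sin(y)]);Y=np.array([-X[1],X[0]])
for n,p,z in(("jaw back",[(309,165),(462,165)],.122),("jaw front",[(310,211),(462,211)],.122),("strip",[(310,221),(462,221)],.122),("bed edges",[(328,270),(449,270)],.07),("foot end",[(316,107),(457,107)],.03)):
    q=(cast(s,(np.array(p)+.5)/1.5-.5,z)-T)*1000; print(n,"vx",(q@X).round(1),"vy",(q@Y).round(1))
```

```text
jaw back vx [65.9 66. ] vy [ 47.6 -49.2]
jaw front vx [37.1 37.2] vy [ 48.1 -50.6]
strip vx [30.6 30.8] vy [ 48.4 -50.9]
bed edges vx [-13.6 -13.5] vy [ 44.2 -51.3]
foot end vx [111.4 111.5] vy [ 54.8 -58.3]
```

Request:
jog_arm(
  travel=[
    [-0.001, 0.001, 0.015],
    [0, 0, 0.03],
    [0, 0, 0.03],
    [0, 0, 0.03],
    [0, 0, 0.025],
    [0, 0, 0.015],
    [0, 0, 0.008],
    [0, 0, 0],
    [0, 0, 0],
  ],
  delta_rot=[
    [0, 0, 0],
    [0, 0, 0],
    [0, 0, 0],
    [0, 0, 0],
    [0, 0, 0],
    [0, 0, 0],
    [0, 0, 0],
    [0, 0, 0],
    [0, 0, 0],
  ],
)

```text
time_s: 6.28
ee_pos: [0.5601, 0.1442, 0.1515]
orientation: [-3.142, -0.0, 1.44]
wrist_force: [0.1, 0.6, -5.2]
opening: 0.579
finger_force: 58.0
```

Request:
jog_arm(
  travel=[
    [0, 0, 0.002],
    [0, 0, 0.002],
    [0, 0, 0.001],
    [0, 0, 0],
    [0, 0, 0],
  ],
  delta_rot=[
    [0, 0, 0],
    [0, 0, 0],
    [0, 0, 0],
    [0, 0, 0],
    [0, 0, 0],
  ],
)

```text
time_s: 6.7
ee_pos: [0.5601, 0.144, 0.1466]
orientation: [3.141, -0.0, 1.441]
wrist_force: [-0.6, -0.0, -6.0]
opening: 0.583
finger_force: 58.1
```

Request:
jog_arm(
  travel=[
    [0, 0, 0.001],
    [0, 0, 0.001],
    [0, 0, 0.001],
    [0, 0, 0],
    [0, 0, 0],
  ],
  delta_rot=[
    [0, 0, 0],
    [0, 0, 0],
    [0, 0, 0],
    [0, 0, 0],
    [0, 0, 0],
  ],
)

```text
time_s: 7.12
ee_pos: [0.5601, 0.1441, 0.1434]
orientation: [3.141, -0.0, 1.442]
wrist_force: [-0.5, 0.0, -2.7]
opening: 0.583
finger_force: 58.0
```

Contact begins (the weight is going off). I'll go slightly lower, then release.

Request:
jog_arm(
  travel=[
    [0, 0, 0.0005],
    [0, 0, 0],
    [0, 0, 0],
  ],
  delta_rot=[
    [0, 0, 0],
    [0, 0, 0],
    [0, 0, 0],
  ],
)

```text
time_s: 7.37
ee_pos: [0.56, 0.1441, 0.1433]
orientation: [3.141, 0.0, 1.442]
wrist_force: [-3.4, -2.0, 6.0]
opening: 0.58
finger_force: 59.1
```

Request:
jog_arm(
  travel=[
    [0, 0, 0],
    [0, 0, 0],
    [0, 0, 0],
    [0, 0, 0],
    [0, 0, 0],
    [0, 0, 0],
  ],
  delta_rot=[
    [0, 0, 0],
    [0, 0, 0],
    [0, 0, 0],
    [0, 0, 0],
    [0, 0, 0],
    [0, 0, 0],
  ],
  claw=1,
)

```text
time_s: 7.87
ee_pos: [0.5601, 0.1441, 0.1428]
orientation: [3.142, -0.0, 1.442]
wrist_force: [-0.2, -0.1, 0.6]
opening: 0.995
finger_force: 0.0
```

Request:
jog_arm(
  travel=[
    [0, 0, -0.01],
    [0, 0, -0.03],
    [0, 0, -0.03],
    [0, 0, -0.03],
    [0, 0, -0.03],
    [0, 0, -0.02],
    [0, 0, 0],
  ],
  delta_rot=[
    [0, 0, 0],
    [0, 0, 0],
    [0, 0, 0],
    [0, 0, 0],
    [0, 0, 0],
    [0, 0, 0],
    [0, 0, 0],
  ],
)

```text
time_s: 8.45
ee_pos: [0.5612, 0.1447, 0.2978]
orientation: [3.136, -0.002, 1.442]
wrist_force: [0.4, 0.5, -0.1]
opening: 1.001
finger_force: 0.0
```

Run:
```python
from h import *
from cell import arm
st=arm.state();print(st["time_s"],st["ee_pos"].round(4),np.degrees(st["orientation"]).round(2))
s=arm.snapshot("wrist");np.savez("pics/w3.npz",**s)
a=arm.snapshot("scene");np.savez("pics/s3.npz",**a)
o=np.zeros((600,800,3),np.uint8);o[:384,:512]=s["frame"]
o[384:,:288]=cv2.resize(a["frame"][145:217,235:331],None,fx=3,fy=3,interpolation=cv2.INTER_CUBIC)
b=arm.snapshot("side");np.savez("pics/d3.npz",**b)
o[384:,400:688]=cv2.resize(b["frame"][180:252,200:296],None,fx=3,fy=3,interpolation=cv2.INTER_CUBIC)
cv2.imwrite("pics/c3.png",o)
```

```text
8.45 [0.5612 0.1447 0.2978] [ 1.7967e+02 -1.4000e-01  8.2590e+01]
```

View pics/c3.png

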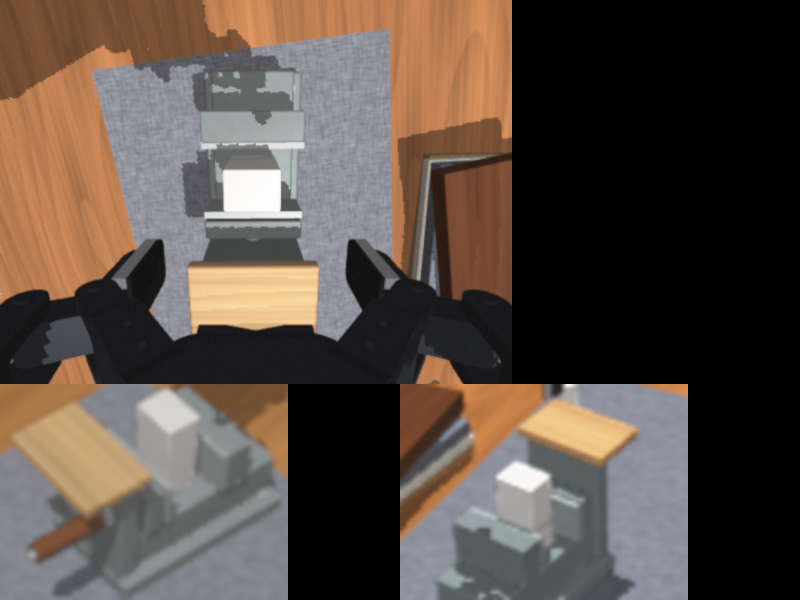

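The stone stands square on the bed between the jaws (wrist view: stone (223–280,168–212), rear jaw face at row 148, moving jaw at row 212–217, palm-rest edge at row 264). Now the vise frame and handle.

Run:
```python
from h import *
from scipy.optimize import least_squares
s=np.load("pics/w3.npz");S=np.load("pics/s3.npz");D=np.load("pics/d3.npz")
y=np.radians(82.6);X=np.array([np.cos(y),np.sin(y)]);Y=np.array([-X[1],X[0]])
for n,p,z in(("palm",[(188,264),(318,263)],.172),("rear",[(201,148),(304.5,148)],.122),("mov",[(205,212),(301,212)],.122),("stone",[(223,168),(280,168),(280,210),(223,212)],.165)):
    q=cast(s,p,z)*1000;print(n,q.round(1).tolist(),"mean",q.mean(0).round(1),"vx",(q@X).round(1),"vy",(q@Y).round(1), np.degrees(np.arctan2(*(q[0]-q[1])[::-1])))
q=cast(s,[(188,264),(318,263)],.172).mean(0); O=q+.067*X; print("origin from palm",O)
O2=np.array([.5612,.147])
# handle brown mask in scene, tip end
hsv=cv2.cvtColor(S["frame"],cv2.COLOR_BGR2HSV)[180:215,235:275]
m=((hsv[...,0]<14)&(hsv[...,1]>110)&(hsv[...,2]<150)).astype(np.uint8)
v,u=np.nonzero(m);print(len(u)); r=cv2.fitLine(np.c_[u+235,v+180].astype(np.float32),2,0,.01,.01).ravel();print("line",r, u.min()+235,u.max()+235)
# predicted handle axis pixels for angles
for a in np.arange(.5,1.8,.1):
    P=[np.r_[O+x*X-.045*np.sin(a)*Y,.095+.045*np.cos(a)] for x in(-.187,-.15)]
    pp=proj(S,P);d=np.array([r[0],r[1]]);nn=np.array([-d[1],d[0]])
    print(round(a,1),pp.round(1).tolist(),((pp-r[2:])@nn).round(2))
```

```text
palm [[494.2, 87.1], [608.7, 72.9]] mean [551.4  80. ] vx [150.  150.7] vy [-478.8 -594.2] 172.94070390554015
rear [[514.1, 182.1], [613.2, 169.2]] mean [563.7 175.6] vx [246.8 246.8] vy [-486.4 -586.3] 172.59336754142353
mov [[506.9, 117.5], [604.0, 104.8]] mean [555.4 111.2] vx [181.8 181.7] vy [-487.5 -585.5] 172.5200034183602
stone [[537.4, 167.0], [584.8, 160.9], [580.8, 124.1], [531.4, 128.7]] mean [558.6 145.2] vx [234.9 234.8 197.9 196.1] vy [-511.5 -559.2 -560.  -510.4] 172.57131430847355
origin from palm [0.56004512 0.14640436]
119
line [  0.87842095  -0.47788772 256.7647     194.88235   ] 247 267
0.5 [[241.7, 194.0], [252.5, 187.9]] [-8.03 -8.13]
0.6 [[242.5, 195.4], [253.4, 189.3]] [-6.4  -6.51]
0.7 [[243.3, 196.8], [254.1, 190.7]] [-4.77 -4.9 ]
0.8 [[244.0, 198.3], [254.8, 192.2]] [-3.15 -3.3 ]
0.9 [[244.6, 199.7], [255.5, 193.6]] [-1.56 -1.73]
1.0 [[245.2, 201.1], [256.0, 195.1]] [-0.02 -0.2 ]
1.1 [[245.7, 202.5], [256.5, 196.4]] [1.45 1.25]
1.2 [[246.1, 203.9], [256.9, 197.8]] [2.84 2.63]
1.3 [[246.5, 205.2], [257.2, 199.1]] [4.13 3.91]
1.4 [[246.7, 206.4], [257.4, 200.3]] [5.31 5.08]
1.5 [[246.8, 207.5], [257.5, 201.4]] [6.38 6.13]
1.6 [[246.9, 208.6], [257.6, 202.5]] [7.31 7.05]
1.7 [[246.9, 209.5], [257.5, 203.4]] [8.1  7.83]
```

Request:
jog_arm(
  travel=[
    [-0.0303, 0.0052, 0],
    [-0.0303, 0.0052, 0],
    [-0.0303, 0.0052, 0],
    [-0.0303, 0.0052, 0],
    [-0.0303, 0.0052, 0],
    [-0.0303, 0.0052, 0],
    [-0.0303, 0.0052, 0],
    [0, 0, 0],
  ],
  delta_rot=[
    [0, 0, 0],
    [0, 0, 0],
    [0, 0, 0],
    [0, 0, 0],
    [0, 0, 0],
    [0, 0, 0],
    [0, 0, 0],
    [0, 0, 0],
  ],
)

```text
time_s: 9.27
ee_pos: [0.5681, -0.0775, 0.2914]
orientation: [-3.139, 0.002, 1.435]
wrist_force: [0.7, -0.6, -0.0]
opening: 1.001
finger_force: 0.0
```

Request:
jog_arm(
  travel=[
    [0, 0, 0],
    [0, 0, 0],
    [0, 0, 0],
    [0, 0, 0],
    [0, 0, 0],
    [0, 0, 0],
    [0, 0, 0],
    [0, 0, 0],
  ],
  delta_rot=[
    [0, 5, 0],
    [0, 5, 0],
    [0, 5, 0],
    [0, 5, 0],
    [0, 5, 0],
    [0, 5, 0],
    [0, 5, 0],
    [0, 0, 0],
  ],
)

```text
time_s: 9.93
ee_pos: [0.5678, -0.0737, 0.2901]
orientation: [-3.136, -0.616, 1.433]
wrist_force: [-0.0, -1.4, -1.2]
opening: 1.001
finger_force: 0.0
```

```bash
cat >> h.py <<'E'
from scipy.spatial.transform import Rotation as Ro
O=np.array([.5599,.1464]);ya=np.radians(82.6);X=np.array([np.cos(ya),np.sin(ya),0]);Y=np.array([-X[1],X[0],0]);Z=np.array([0,0,1.])
def tcp(a,back=0,r=.045):
    tz=np.sin(np.radians(35))*X-np.cos(np.radians(35))*Z
    return np.r_[O,.095]-.164*X-r*np.sin(a)*Y+r*np.cos(a)*Z-(.006+back)*tz
def where(st):
    R=Ro.from_euler("xyz",st["orientation"]); return st["ee_pos"],R
E
python3 - <<'E'
from h import *
from cell import arm
st=arm.state();p,R=where(st);print(st["time_s"],p.round(4),np.degrees(st["orientation"]).round(2),st["joint_pos"].round(2))
print("tool axes in vise",(np.c_[X,Y,Z].T@R.as_matrix()).round(3).tolist())
W=Ro.from_matrix(np.c_[np.cos(.6109)*X+np.sin(.6109)*Z,-Y,np.sin(.6109)*X-np.cos(.6109)*Z])
print("rot err deg",np.degrees((R.inv()*W).as_rotvec()).round(2))
print("to pre",(R.inv().apply(tcp(1.0,.08)-p)*1000).round(1))
E
```

```text
9.9333 [ 0.5678 -0.0737  0.2901] [-179.68  -35.32   82.13] [ 0.8   0.59 -0.71  1.67 -0.29  1.06  0.19]
tool axes in vise [[0.816, -0.005, 0.578], [-0.007, -1.0, 0.001], [0.578, -0.005, -0.816]]
rot err deg [-0.05 -0.32 -0.38]
to pre [-54.8   2.1  84.2]
```

Request:
jog_arm(
  travel=[
    [-0.018, 0.0007, 0.028],
    [-0.018, 0.0007, 0.028],
    [-0.018, 0.0007, 0.028],
    [0, 0, 0],
    [0, 0, 0],
  ],
  delta_rot=[
    [0, 0, 0],
    [0, 0, 0],
    [0, 0, 0],
    [0, 0, 0],
    [0, 0, 0],
  ],
)

```text
time_s: 10.35
ee_pos: [0.5709, -0.0662, 0.1926]
orientation: [-3.138, -0.611, 1.441]
wrist_force: [-0.1, 0.3, 0.6]
opening: 1.0
finger_force: 0.0
```

Run:
```python
from h import *
from cell import arm
st=arm.state();p,R=where(st);print(st["time_s"],p.round(4))
print("to grasp",(R.inv().apply(tcp(1.0)-p)*1000).round(1))
s=arm.snapshot("wrist");np.savez("pics/w4.npz",**s);cv2.imwrite("pics/w4.png",s["frame"])
print(proj(s,[np.r_[O,.095]+x*X-.045*np.sin(1)*Y+.045*np.cos(1)*Z for x in(-.187,-.164,-.112)]).round(0).tolist())
```

```text
10.35 [ 0.5709 -0.0662  0.1926]
to grasp [-4.8 -0.1 80.2]
[[255.0, 244.0], [255.0, 212.0], [256.0, 147.0]]
```

View pics/w4.png

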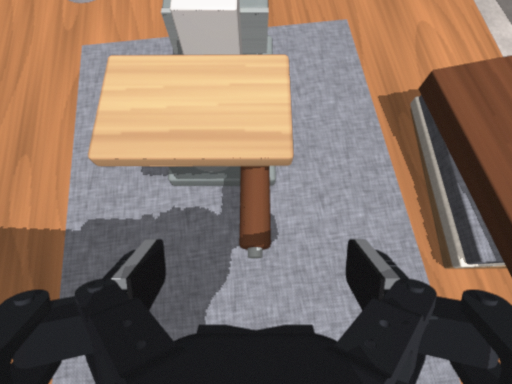

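The handle's end sits at (255,247), on my predicted axis. I'll advance and grip it gently.

Request:
jog_arm(
  travel=[
    [-0.0048, 0, 0.01],
    [0, 0, 0.02],
    [0, 0, 0.02],
    [0, 0, 0.02],
    [0, 0, 0.01],
    [0, 0, 0],
    [0, 0, 0],
  ],
  delta_rot=[
    [0, 0, 0],
    [0, 0, 0],
    [0, 0, 0],
    [0, 0, 0],
    [0, 0, 0],
    [0, 0, 0],
    [0, 0, 0],
  ],
)

```text
time_s: 10.98
ee_pos: [0.5772, -0.0259, 0.1257]
orientation: [3.141, -0.611, 1.442]
wrist_force: [0.1, -0.7, 0.4]
opening: 1.001
finger_force: 0.0
```

Request:
jog_arm(
  travel=[
    [0, 0, 0],
    [0, 0, 0],
    [0, 0, 0],
    [0, 0, 0],
    [0, 0, 0],
    [0, 0, 0],
    [0, 0, 0],
    [0, 0, 0],
    [0, 0, 0],
    [0, 0, 0],
  ],
  delta_rot=[
    [0, 0, 0],
    [0, 0, 0],
    [0, 0, 0],
    [0, 0, 0],
    [0, 0, 0],
    [0, 0, 0],
    [0, 0, 0],
    [0, 0, 0],
    [0, 0, 0],
    [0, 0, 0],
  ],
  claw=0,
  force=30,
)

```text
time_s: 11.82
ee_pos: [0.5766, -0.0261, 0.1246]
orientation: [-3.141, -0.611, 1.441]
wrist_force: [-3.1, -3.6, 1.3]
opening: 0.246
finger_force: 30.7
```

```bash
cat > crank.py <<'E'
import sys
from h import *
from cell import arm
# report crank angle from the TCP and list rows (tool mm) for given end angles, relative to the circle
st=arm.state();p,R=where(st)
c=tcp(0,r=0);q=np.c_[X,Y,Z].T@(p-c)
a=np.arctan2(-q[1],q[2]);print(st["time_s"],"angle",a.round(3),"radius",np.hypot(q[1],q[2]).round(4),"axial",q[0].round(4),"force vise",(np.c_[X,Y,Z].T@st["wrist_force"]).round(1),"open",st["opening"].round(3))
f=np.c_[X,Y,Z].T@st["wrist_force"];print("tangential resist",(f@[0,np.cos(a),np.sin(a)]).round(1),"radial out",(f@[0,-np.sin(a),np.cos(a)]).round(1))
a0=float(sys.argv[1]);step=float(sys.argv[2]);n=int(sys.argv[3])
P=np.array([tcp(a0+step*i) for i in range(n+1)]);d=R.inv().apply(np.diff(P,axis=0))
print((d).round(4).tolist())
E
python3 crank.py 1.0 0.3 12
```

```text
Traceback (most recent call last):
  File "crank.py", line 7, in <module>
    a=np.arctan2(-q[1],q[2]);print(st["time_s"],"angle",a.round(3),"radius",np.hypot(q[1],q[2]).round(4),"axial",q[0].round(4),"force vise",(np.c_[X,Y,Z].T@st["wrist_force"]).round(1),"open",st["opening"].round(3))
                                                                                                                                                                                               ^^^^^^^^^^^^^^^^^^^
AttributeError: 'float' object has no attribute 'round'
```

```bash
sed -i 's/st\["opening"\].round(3)/round(st["opening"],3)/' crank.py; python3 crank.py 1.0 0.25 12
```

```text
11.8167 angle 1.005 radius 0.046 axial -0.0014 force vise [-4.   2.6  1.3] open 0.246
tangential resist 2.5 radial out -1.5
[[-0.0058, 0.0048, 0.0083], [-0.0063, 0.0022, 0.009], [-0.0064, -0.0006, 0.0092], [-0.0061, -0.0034, 0.0088], [-0.0055, -0.0059, 0.0078], [-0.0045, -0.0081, 0.0064], [-0.0032, -0.0098, 0.0045], [-0.0017, -0.0108, 0.0024], [-0.0001, -0.0112, 0.0002], [0.0015, -0.0109, -0.0021], [0.003, -0.0099, -0.0043], [0.0043, -0.0083, -0.0062]]
```

Request:
jog_arm(
  travel=[
    [-0.0058, 0.0048, 0.0083],
    [-0.0063, 0.0022, 0.009],
    [-0.0064, -0.0006, 0.0092],
    [-0.0061, -0.0034, 0.0088],
    [-0.0055, -0.0059, 0.0078],
    [-0.0045, -0.0081, 0.0064],
    [0, 0, 0],
  ],
  delta_rot=[
    [0, 0, 0],
    [0, 0, 0],
    [0, 0, 0],
    [0, 0, 0],
    [0, 0, 0],
    [0, 0, 0],
    [0, 0, 0],
  ],
)

```text
time_s: 12.4
ee_pos: [0.5638, -0.0243, 0.063]
orientation: [-3.138, -0.611, 1.44]
wrist_force: [-8.6, -5.7, 3.6]
opening: 0.245
finger_force: 31.2
```

```bash
python3 crank.py 2.5 0.25 12
```

```text
12.4 angle 2.529 radius 0.045 axial -0.0013 force vise [-6.7  7.8  3.6] open 0.245
tangential resist -4.3 radial out -7.4
[[-0.0032, -0.0097, 0.0046], [-0.0017, -0.0108, 0.0025], [-0.0001, -0.0112, 0.0002], [0.0015, -0.0109, -0.0021], [0.003, -0.01, -0.0042], [0.0043, -0.0084, -0.0061], [0.0054, -0.0062, -0.0076], [0.0061, -0.0037, -0.0087], [0.0064, -0.001, -0.0092], [0.0064, 0.0018, -0.0091], [0.0059, 0.0045, -0.0084], [0.0051, 0.0069, -0.0073]]
```

Request:
jog_arm(
  travel=[
    [-0.0032, -0.0097, 0.0046],
    [-0.0017, -0.0108, 0.0025],
    [-0.0001, -0.0112, 0.0002],
    [0.0015, -0.0109, -0.0021],
    [0.003, -0.01, -0.0042],
    [0.0043, -0.0084, -0.0061],
    [0.0054, -0.0062, -0.0076],
    [0.0061, -0.0037, -0.0087],
    [0.0064, -0.001, -0.0092],
    [0.0064, 0.0018, -0.0091],
    [0.0059, 0.0045, -0.0084],
    [0.0051, 0.0069, -0.0073],
  ],
  delta_rot=[
    [0, 0, 0],
    [0, 0, 0],
    [0, 0, 0],
    [0, 0, 0],
    [0, 0, 0],
    [0, 0, 0],
    [0, 0, 0],
    [0, 0, 0],
    [0, 0, 0],
    [0, 0, 0],
    [0, 0, 0],
    [0, 0, 0],
  ],
)

```text
time_s: 13.4
ee_pos: [0.5068, -0.0172, 0.1323]
orientation: [-3.14, -0.61, 1.441]
wrist_force: [-5.3, -6.9, -2.5]
opening: 0.245
finger_force: 30.6
```

```bash
python3 crank.py 5.5 0.2 8
```

```text
13.4 angle -0.773 radius 0.0452 axial -0.0016 force vise [-7.5  4.4 -2.5] open 0.245
tangential resist 4.9 radial out 1.2
[[0.0033, 0.007, -0.0047], [0.0024, 0.008, -0.0034], [0.0014, 0.0086, -0.0021], [0.0004, 0.009, -0.0006], [-0.0006, 0.0089, 0.0008], [-0.0016, 0.0085, 0.0023], [-0.0025, 0.0078, 0.0036], [-0.0034, 0.0068, 0.0048]]
```

Request:
jog_arm(
  travel=[
    [0.0033, 0.007, -0.0047],
    [0.0024, 0.008, -0.0034],
    [0.0014, 0.0086, -0.0021],
    [0.0004, 0.009, -0.0006],
    [-0.0006, 0.0089, 0.0008],
    [-0.0016, 0.0085, 0.0023],
    [-0.0025, 0.0078, 0.0036],
    [-0.0034, 0.0068, 0.0048],
    [0, 0, 0],
    [0, 0, 0],
  ],
  delta_rot=[
    [0, 0, 0],
    [0, 0, 0],
    [0, 0, 0],
    [0, 0, 0],
    [0, 0, 0],
    [0, 0, 0],
    [0, 0, 0],
    [0, 0, 0],
    [0, 0, 0],
    [0, 0, 0],
  ],
)

```text
time_s: 14.23
ee_pos: [0.5722, -0.0255, 0.1306]
orientation: [3.141, -0.61, 1.441]
wrist_force: [0.8, -5.4, -3.6]
opening: 0.247
finger_force: 30.5
```

```bash
python3 crank.py 7.1 0.1 8
python3 - <<'E'
from h import *
from cell import arm
a=arm.snapshot("scene");b=arm.snapshot("side")
o=np.zeros((450,800,3),np.uint8)
o[:,:400]=cv2.resize(a["frame"][135:225,255:335],(400,450),interpolation=cv2.INTER_CUBIC)
o[:,400:]=cv2.resize(b["frame"][175:265,205:285],(400,450),interpolation=cv2.INTER_CUBIC)
cv2.imwrite("pics/c5.png",o)
E
```

```text
14.2333 angle 0.841 radius 0.0461 axial -0.0015 force vise [-5.2 -1.5 -3.6] open 0.247
tangential resist -3.7 radial out -1.3
[[-0.002, 0.0029, 0.0028], [-0.0021, 0.0026, 0.003], [-0.0023, 0.0022, 0.0032], [-0.0024, 0.0018, 0.0034], [-0.0025, 0.0013, 0.0035], [-0.0025, 0.0009, 0.0036], [-0.0026, 0.0005, 0.0037], [-0.0026, 0.0, 0.0037]]
```

View pics/c5.png

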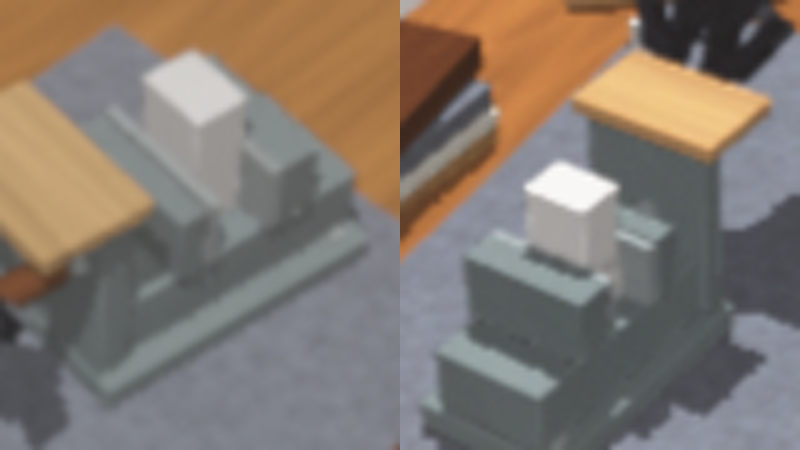

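Request:
jog_arm(
  travel=[
    [-0.002, 0.0029, 0.0028],
    [-0.0021, 0.0026, 0.003],
    [-0.0023, 0.0022, 0.0032],
  ],
  delta_rot=[
    [0, 0, 0],
    [0, 0, 0],
    [0, 0, 0],
  ],
)

```text
time_s: 14.58
ee_pos: [0.5792, -0.0263, 0.12]
orientation: [-3.141, -0.61, 1.441]
wrist_force: [-4.2, -5.8, 1.2]
opening: 0.245
finger_force: 30.9
```

```bash
python3 crank.py 7.4 0.05 8
```

```text
14.5833 angle 1.118 radius 0.046 axial -0.0013 force vise [-6.3  3.4  1.2] open 0.245
tangential resist 2.6 radial out -2.5
[[-0.0012, 0.0009, 0.0017], [-0.0012, 0.0008, 0.0017], [-0.0012, 0.0007, 0.0017], [-0.0012, 0.0006, 0.0018], [-0.0013, 0.0005, 0.0018], [-0.0013, 0.0004, 0.0018], [-0.0013, 0.0003, 0.0018], [-0.0013, 0.0002, 0.0018]]
```

Free turning shows about 3 N of resistance. I'll continue in small steps.

Request:
jog_arm(
  travel=[
    [-0.0012, 0.0009, 0.0017],
    [-0.0012, 0.0008, 0.0017],
    [-0.0012, 0.0007, 0.0017],
    [-0.0012, 0.0006, 0.0018],
  ],
  delta_rot=[
    [0, 0, 0],
    [0, 0, 0],
    [0, 0, 0],
    [0, 0, 0],
  ],
)

```text
time_s: 14.92
ee_pos: [0.5821, -0.0267, 0.1117]
orientation: [-3.141, -0.611, 1.441]
wrist_force: [-4.8, -7.1, 2.7]
opening: 0.252
finger_force: 31.1
```

```bash
python3 crank.py 7.6 0.05 6
```

```text
14.9167 angle 1.311 radius 0.0459 axial -0.0013 force vise [-7.7  3.8  2.7] open 0.252
tangential resist 3.6 radial out -3.0
[[-0.0013, 0.0005, 0.0018], [-0.0013, 0.0004, 0.0018], [-0.0013, 0.0003, 0.0018], [-0.0013, 0.0002, 0.0018], [-0.0013, 0.0001, 0.0018], [-0.0013, -0.0, 0.0018]]
```

Request:
jog_arm(
  travel=[
    [-0.0013, 0.0005, 0.0018],
    [-0.0013, 0.0004, 0.0018],
  ],
  delta_rot=[
    [0, 0, 0],
    [0, 0, 0],
  ],
)

```text
time_s: 15.08
ee_pos: [0.5831, -0.0268, 0.1074]
orientation: [-3.141, -0.611, 1.441]
wrist_force: [-5.3, -7.1, 5.4]
opening: 0.245
finger_force: 31.3
```

```bash
python3 crank.py 7.7 0.05 8
```

```text
15.0833 angle 1.407 radius 0.0459 axial -0.0013 force vise [-7.7  4.4  5.4] open 0.245
tangential resist 6.0 radial out -3.4
[[-0.0013, 0.0003, 0.0018], [-0.0013, 0.0002, 0.0018], [-0.0013, 0.0001, 0.0018], [-0.0013, -0.0, 0.0018], [-0.0013, -0.0002, 0.0018], [-0.0013, -0.0003, 0.0018], [-0.0013, -0.0004, 0.0018], [-0.0013, -0.0005, 0.0018]]
```

Request:
jog_arm(
  travel=[
    [-0.0013, 0.0003, 0.0018],
  ],
  delta_rot=[
    [0, 0, 0],
  ],
)

```text
time_s: 15.17
ee_pos: [0.5833, -0.0268, 0.1052]
orientation: [-3.141, -0.611, 1.442]
wrist_force: [-5.8, -7.4, 7.0]
opening: 0.243
finger_force: 31.4
```

```bash
python3 crank.py 7.75 0.05 1
```

```text
15.1667 angle 1.455 radius 0.0459 axial -0.0013 force vise [-8.1  4.8  7. ] open 0.243
tangential resist 7.5 radial out -3.9
[[-0.0013, 0.0002, 0.0018]]
```

Request:
jog_arm(
  travel=[
    [-0.0013, 0.0002, 0.0018],
  ],
  delta_rot=[
    [0, 0, 0],
  ],
)

```text
time_s: 15.25
ee_pos: [0.5835, -0.0268, 0.1031]
orientation: [-3.141, -0.611, 1.442]
wrist_force: [-5.6, -6.6, 9.0]
opening: 0.247
finger_force: 31.5
```

```bash
python3 crank.py 7.8 0.05 1
```

```text
15.25 angle 1.502 radius 0.0458 axial -0.0013 force vise [-7.3  4.7  9. ] open 0.247
tangential resist 9.3 radial out -4.1
[[-0.0013, 0.0001, 0.0018]]
```

Request:
jog_arm(
  travel=[
    [0, 0, 0],
    [0, 0, 0],
    [0, 0, 0],
  ],
  delta_rot=[
    [0, 0, 0],
    [0, 0, 0],
    [0, 0, 0],
  ],
)

```text
time_s: 15.5
ee_pos: [0.5835, -0.0268, 0.103]
orientation: [-3.141, -0.611, 1.441]
wrist_force: [-3.4, -6.3, 2.7]
opening: 0.245
finger_force: 31.2
```

```bash
python3 crank.py 7.8 0.05 1
```

```text
15.5 angle 1.503 radius 0.0458 axial -0.0013 force vise [-6.7  2.6  2.7] open 0.245
tangential resist 2.8 radial out -2.4
[[-0.0013, 0.0001, 0.0018]]
```

The handle stiffened to about 9 N. I'll release it and back out along the tool axis.

Request:
jog_arm(
  travel=[
    [0, 0, 0],
    [0, 0, 0],
    [0, 0, 0],
    [0, 0, 0],
    [0, 0, 0],
    [0, 0, 0],
    [0, 0, 0],
    [0, 0, 0],
  ],
  delta_rot=[
    [0, 0, 0],
    [0, 0, 0],
    [0, 0, 0],
    [0, 0, 0],
    [0, 0, 0],
    [0, 0, 0],
    [0, 0, 0],
    [0, 0, 0],
  ],
  claw=1,
)

```text
time_s: 16.17
ee_pos: [0.5837, -0.0266, 0.1029]
orientation: [-3.142, -0.611, 1.442]
wrist_force: [0.5, -0.8, -0.2]
opening: 1.002
finger_force: 0.0
```

Request:
jog_arm(
  travel=[
    [0, 0, -0.01],
    [0, 0, -0.02],
    [0, 0, -0.03],
    [0, 0, -0.03],
    [0, 0, -0.03],
    [0, 0, -0.02],
    [0, 0, 0],
    [0, 0, 0],
    [0, 0, 0],
  ],
  delta_rot=[
    [0, 0, 0],
    [0, 0, 0],
    [0, 0, 0],
    [0, 0, 0],
    [0, 0, 0],
    [0, 0, 0],
    [0, 0, 0],
    [0, 0, 0],
    [0, 0, 0],
  ],
)

```text
time_s: 16.92
ee_pos: [0.5731, -0.1059, 0.2174]
orientation: [-3.141, -0.611, 1.442]
wrist_force: [-0.0, -0.2, -0.6]
opening: 0.998
finger_force: 0.0
```

Run:
```python
from h import *
from cell import arm
w=arm.snapshot("wrist")["frame"];a=arm.snapshot("scene")["frame"];b=arm.snapshot("side")["frame"]
o=np.zeros((600,800,3),np.uint8)
o[:300,:400]=cv2.resize(w,(400,300));o[:300,400:]=cv2.resize(a,(400,300))
o[300:,:300]=cv2.resize(a[135:215,255:335],(300,300),interpolation=cv2.INTER_CUBIC)
o[300:,400:700]=cv2.resize(b[180:260,205:285],(300,300),interpolation=cv2.INTER_CUBIC)
cv2.imwrite("pics/c6.png",o);print(arm.state()["time_s"])
```

```text
17.0667
```

View pics/c6.png

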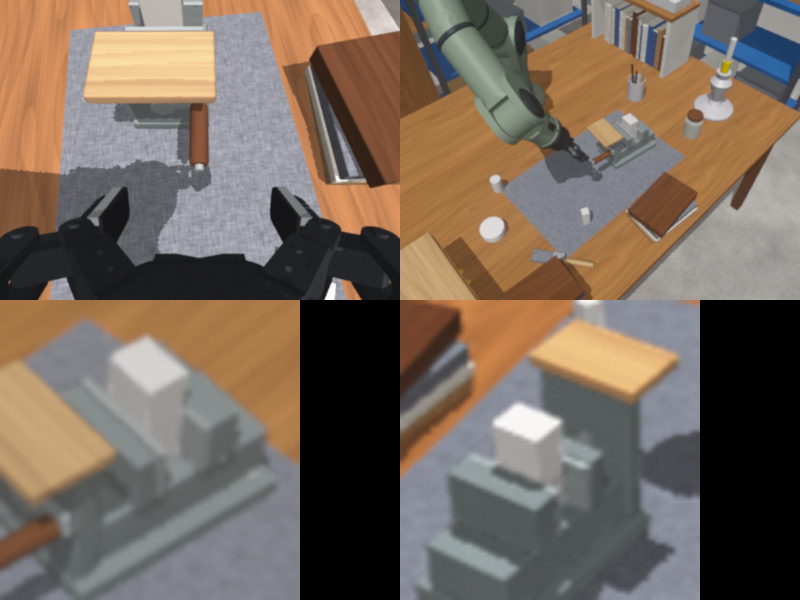

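The stone stands upright between both jaws (bottom crops, about (150,390) and (530,440)). The gripper is clear of the handle, and the other things are where they were.

```bash
python3 -c "
from cell import arm
print(arm.finish_job())"
```

```text
the job is handed in; nothing more can be done
None
```

The stone stands upright on the vise bed, clamped between both jaws with the crank stiff at about 9 N; the handle is released and the job was handed in at about 17 s, with no verdict returned.

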